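# Shuttle the soldering stand round the corner to the torch

### The job

Push the round soldering stand with your fingertips along the L-shaped slot that its guide pin runs in: up the long leg to the corner, then along the short leg until it is fully home at the far end, in front of the torch nozzle. Do not lift it or tip it: its pin must stay in the slot all the way. Leave the jar, the tub and the brass collar where they are, then take your hand away.

Things in the scene. Friction and masses are not known exactly. Their poses are not given: they have to be found in the camera images.
- plate: Fixed guide plate on the bench: white ceramic board on a dark steel base, 24 mm thick, spanning x -90..110, y -130..120 mm in its frame; origin on the underside, z up. The L-shaped slot in its top is 18 mm wide, 16 mm deep: the long leg runs along the plate's +y (at x = -30 mm), the short leg from the corner along +x (at y = 55 mm).
- nozzle (a point): Tip of the unlit torch fixed to the plate, at plate frame 102, 55, 74 mm, axes parallel to the plate's. The torch rises from here along the plate's +x to 150 mm above the bench at x = 225 mm, 22 mm thick; its 30 mm high foot stands on the bench at x 110..165, y 25..85 mm.
- slot_start (a point): Point on the plate's top face: where the pin's axis stands when the pin touches the closed outer end of the long leg (plate frame -30, -65, 24 mm). Axes parallel to the plate's.
- slot_corner (a point): Point on the plate's top face where the centre lines of both legs cross (plate frame -30, 55, 24 mm), 120 mm from slot_start. The slot's outer walls let the pin run at most 2 mm beyond it.
- slot_end (a point): Point on the plate's top face: where the pin's axis stands when the pin touches the closed far end of the short leg, i.e. fully home (plate frame 40, 55, 24 mm), 70 mm from slot_corner.
- shuttle: Soldering stand: loose flat disc 88 mm across, 25 mm high (a brass ring lies fixed on top, 3 mm high), 0.25 to 0.5 kg. It slides on the plate with dry friction and stays where left. Under its centre a 14 mm pin, 12 mm long, sits in the slot (2 mm play each side). Origin: centre of the disc's underside, z up, free to turn. It starts 2 to 35 mm along the long leg. Push low on its rim, towards its centre.
- jar: Bystander: closed glass jar with metal lid, 56 mm across, 60 mm high, standing on the bench by the plate's -y edge. Origin: centre of underside.
- tub: Bystander: open white plastic tub, 60 mm across, 36 mm high, standing on the bench by the plate's +y edge. Origin: centre of underside.
- collar: Bystander: loose brass collar, 26 mm across, 12 mm high, lying on the plate's top inside the L, clear of the stand's path. Origin: centre of underside.
Not all that is in view belongs to the job. Leave any green look-alike of the shuttle alone.

How it is judged:
On the way, in this order (a step that is already met when the one before it is completed fails the run):
1. the stand's pin reaches the corner of the slot (within 8 mm) (horizontal distance between shuttle and slot_corner below 0.008 m), for 0.02 s.
2. the stand's pin is home at the far end of the short leg (within 6 mm) (horizontal distance between shuttle and slot_end below 0.006 m), for 0.2 s.
At the end, for the whole second after the job is handed in: The stand lies flat and still on the plate (within 3 mm of its resting height, tilt under 0.06 rad), its pin within 6 mm of fully home at the far end of the short leg; jar, tub and collar are within 15 mm of where they started (horizontal distance between shuttle and slot_end below 0.006 m and z of shuttle in the frame of plate below 0.027 m and angle between shuttle's own z axis and vertical below 0.06 rad and linear speed of shuttle below 0.01 m/s and distance of each of jar, tub, collar from where it was at the start of the episode below 0.015 m); the robot touches nothing.
It fails at once if the stand is lifted (more than 6 mm off the plate) (z of shuttle in the frame of plate above 0.03 m).
It fails at once if the stand is tipped (more than 0.2 rad) (angle between shuttle's own z axis and vertical above 0.2 rad).
It fails at once if the jar is shifted or lifted (more than 15 mm) (distance of jar from where it was at the start of the episode above 0.015 m).
It fails at once if the tub is shifted or lifted (more than 15 mm) (distance of tub from where it was at the start of the episode above 0.015 m).
It fails at once if the collar is shifted or lifted (more than 15 mm) (distance of collar from where it was at the start of the episode above 0.015 m).
It also fails if it takes over 42 s, if anything falls off the work surface, if the arm or the gripper's body presses on something with over 40 N, if the wrist force passes 120 N, or if a joint passes its speed limit or range.

### The arm

A 7-joint arm with a two-finger parallel gripper is mounted at the origin on the work surface. World frame = base frame: x ahead of the robot, y to its left, z up, the work surface at z = 0. Lengths are in m, angles in rad, forces in N, time in s.
With the tool pointing down it reaches from about 0.4 to 0.925 m from the base axis. Payload 5.6 kg.
Tool frame: the origin (TCP) lies at the very end of the fingers, on their centre line; the grasp point (between the pads) lies 19 mm behind it (arm.tcp_to_grasp is the distance from the TCP to the grasp point, in m); z points along the fingers, y is the direction in which the jaws open and shut (so a half turn about z gives the same grasp; the last joint's range is limited). The gripper opens to 85 mm and grips with 20 to 120 N. Pads are 22 mm wide; open, the fingers measure 114 mm over their backs; the gripper's body (76 mm by 85 mm) begins 54 mm behind the grasp point. The pads swing forward as they close: fully open they stand 13 mm farther back than shut.
Start: joints at [-1.202, 0.468, -0.012, 1.603, 0.006, 1.071, -0.056], TCP at [0.26, 0.596, 0.231] pointing down, gripper open.
Joint ranges: [-2.53, 2.53], [-0.31, 2.02], [-1.57, 1.55], [0.28, 2.44], [-1.29, 4.43], [0.15, 1.84], [-2.92, 2.92]. Speed limits (rad/s): [2.57, 2.57, 3.14, 3.14, 3.14, 3.14, 3.14].

### API

Orientations are given as a unit quaternion [w, x, y, z].
In Python, from station import arm gives the robot as it stands.
- The arm moves only by the shell command python3 -m pendant 'ROWS'. ROWS is JSON, a list that holds one entry, the list of rows, each a list of 7 numbers: the closure, from 0 (fully open) to 1 (shut), then the shift along the tool's x, y, z in m, then the turn, a rotation vector about the tool's x, y, z in rad. In form: [[[fingers, dx, dy, dz, wx, wy, wz], ...]]. A call has 1 to 12 rows; each row shifts and turns the pose as measured when the row begins, along the tool's axes as they then stand; what a row does not reach is not made up. A row lasts 1/8 s, in which the tool goes at most 62.5 mm and 10.7 degrees, less where a joint would pass 70% of its speed; a pose out of reach is approached as far as the arm can. A call with a gripper value outside its range is refused whole. The fingers move at their own pace and stop on an object; the grip force is fixed at half the most. Time passes only in rows, so rows that do not move let the fingers close. It gives the time, the measured TCP pose, the force and the opening at its end, in the units of the state.
- arm.sense(): the state, without advancing time (a new reading comes with each control period).
- arm.snapshot(name): name is "scene" or "top"; returns (picture, depth): 480x640x3 uint8, red, green, blue; 480x640 float32, m along the optical axis (not along the pixel's ray), 0 where there is no reading.
- arm.camera_params(name): a dict with "intrinsics" (3x3 intrinsics, pixels), "k1" (the pictures are not rectified: a ray, as slopes to the right and down, at radius r is drawn at 1 + k1 r^2 times it, then the intrinsics apply), "R" (3x3) and "t" (3): a world point X has camera coordinates R X + t. Camera axes: x right, y down, z forward; pixel columns grow to the right and rows downward; lengths in m; the calibration is good to about 2 mm. A picture is of the moment at which its call begins. camera_params takes no time and is no camera call.
- arm.finish_job(): hands the job in, once; it reports no verdict.
The state is a dict: "t": time; "qpos": joint angles; "qd": joint speeds; "effort": joint torques, N m; "ee_pos": TCP position; "tcp_rot": TCP orientation; "contact_force": force on the tool from outside, world axes, zero at the start; "ft_torque": the same for the moment, N m; "gripper_width": opening from 0.0 (shut) to 1.0 (fully open).
Only numpy, scipy, OpenCV 4.12 (cv2) and the standard library are available. Lean on these libraries where they do the work, as an engineer would, in place of code of your own. Each camera call takes 0.05 s, during which the arm holds its last target.

## Working session

There is one attempt and no reset: what is moved stays moved. The work goes in short steps, Python scripts to look and compute and a shell command to move; the robot and the scene stay as the last step left them, time stands still between calls to the robot, and variables do not carry over. Pictures are saved under pics/ and viewed, and the job is handed in when it is done.

```bash
mkdir -p pics; ls; python3 - <<'E'
from station import arm
import cv2,numpy as np
for n in("scene","top"):
    p,d=arm.snapshot(n); cv2.imwrite(f"pics/{n}0.png",p[...,::-1]); np.save(f"pics/{n}0.npy",d)
    c=arm.camera_params(n); print(n,{k:np.round(v,4).tolist() for k,v in c.items()})
print(arm.sense())
E
```

```text
pics
scene {'intrinsics': [[598.4191, 0.0, 321.5748], [0.0, 598.4191, 228.0123], [0.0, 0.0, 1.0]], 'k1': -0.1902, 'R': [[-0.6223, 0.7827, 0.0114], [0.6112, 0.495, -0.6176], [-0.4891, -0.3773, -0.7864]], 't': [0.2972, -0.2893, 1.2743]}
top {'intrinsics': [[485.6354, 0.0, 326.8859], [0.0, 485.6354, 239.227], [0.0, 0.0, 1.0]], 'k1': 0.0156, 'R': [[0.0074, -1.0, -0.0002], [-0.9984, -0.0074, -0.0566], [0.0566, 0.0007, -0.9984]], 't': [0.0453, 0.5533, 0.9625]}
{'t': 0.1, 'qpos': array([-1.20201236,  0.46831068, -0.01160633,  1.60353925,  0.00598059,
        1.07137558, -0.05627758]), 'qd': array([-5.05121987e-04, -2.56175594e-03,  1.42872038e-03, -1.80200736e-03,
       -2.29855609e-04,  6.18519059e-05, -8.38836105e-04]), 'effort': array([ 6.57404780e-04, -5.33522022e+01,  2.14254245e-02, -2.51967126e+01,
        1.14768642e-02,  4.32344896e-03, -3.12693999e-05]), 'ee_pos': array([0.26001245, 0.59518411, 0.23041637]), 'tcp_rot': array([-1.15787602e-04,  2.04463898e-01,  9.78873779e-01, -7.90683872e-04]), 'contact_force': array([0.49648848, 0.2641738 , 0.09331048]), 'ft_torque': array([-0.03425385, -0.02272629, -0.0105902 ]), 'gripper_width': 0.9992246456736209}
```

View pics/scene0.png

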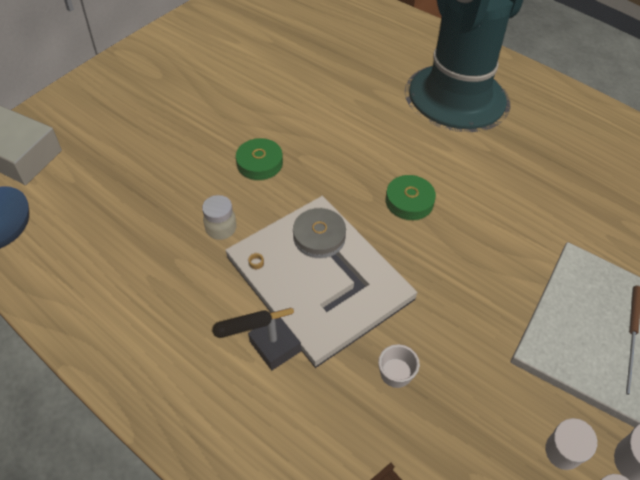

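View pics/top0.png

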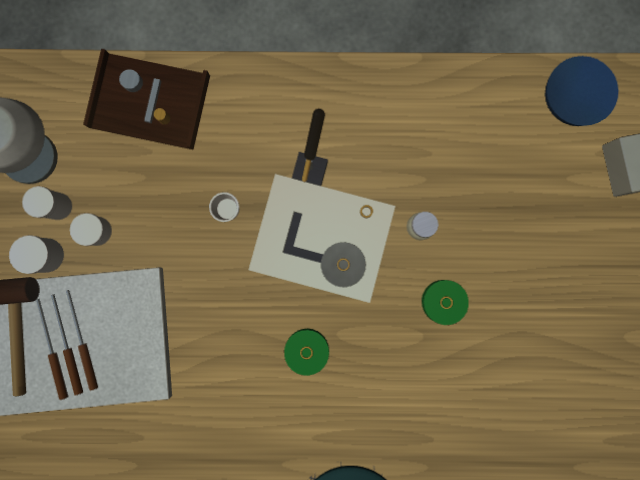

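The scene view shows the white plate around (320,278), with the grey stand at (320,232). In the top view the plate corners are at about (275,175), (395,206), (370,302) and (250,269). The stand is at (343,264), the collar at (367,211), the jar at (424,225) and the tub at (225,208). Green decoys sit at (446,302) and (306,352). Next I'll measure these positions.

```bash
cat > h.py <<'E'
import cv2,numpy as np
from station import arm
def prm(n):
    c=arm.camera_params(n); return np.array(c["intrinsics"]),c["k1"],np.array(c["R"]),np.array(c["t"])
def ray(n,uv):
    K,k1,R,t=prm(n)
    n_=cv2.undistortPoints(np.array(uv,float).reshape(-1,1,2),K,np.array([k1,0,0,0,0.])).reshape(-1,2)
    d=np.c_[n_,np.ones(len(n_))]@R
    return -R.T@t,d
def onplane(n,uv,z):
    o,d=ray(n,uv); s=(z-o[2])/d[:,2]; return o+d*s[:,None]
def tri(uv1,uv2):
    o1,d1=ray("scene",[uv1]);o2,d2=ray("top",[uv2]);d1=d1[0];d2=d2[0]
    A=np.c_[d1,-d2];s=np.linalg.lstsq(A,o2-o1,rcond=None)[0]
    p,q=o1+s[0]*d1,o2+s[1]*d2
    return (p+q)/2,np.linalg.norm(p-q)
def pix(n,X):
    K,k1,R,t=prm(n); r,_=cv2.Rodrigues(R)
    return cv2.projectPoints(np.array(X,float).reshape(-1,3),r,t,K,np.array([k1,0,0,0,0.]))[0].reshape(-1,2)
E
python3 - <<'E'
from h import *
S={}
for n,box in(("scene",(190,190,430,370)),("top",(240,165,400,310))):
    im=cv2.imread(f"pics/{n}0.png");hsv=cv2.cvtColor(im,cv2.COLOR_BGR2HSV)
    x0,y0,x1,y1=box
    roi=np.zeros(im.shape[:2],np.uint8);roi[y0:y1,x0:x1]=1
    def big(m):
        cs,_=cv2.findContours(m.astype(np.uint8)*roi,cv2.RETR_EXTERNAL,cv2.CHAIN_APPROX_NONE);return max(cs,key=cv2.contourArea)
    w=big((hsv[...,1]<50)&(hsv[...,2]>140))
    hull=cv2.convexHull(w); q=cv2.approxPolyDP(hull,8,True).reshape(-1,2)
    print(n,"plate",cv2.contourArea(w),q.tolist(), cv2.minAreaRect(w))
    g=(hsv[...,1]<50)&(hsv[...,2]<140)&(hsv[...,2]>75)
    g=cv2.morphologyEx(g.astype(np.uint8),cv2.MORPH_OPEN,np.ones((9,9)))
    c=big(g); print("disc",cv2.contourArea(c),cv2.boundingRect(c),cv2.fitEllipse(c))
    for (a,b,s) in [(320,232,'disc'),(343,264,'disc')]:
        print(hsv[b-14 if n=="top" else b+10,a])
    br=(hsv[...,0]>8)&(hsv[...,0]<28)&(hsv[...,1]>90)
    cs,_=cv2.findContours(br.astype(np.uint8)*roi,cv2.RETR_EXTERNAL,cv2.CHAIN_APPROX_NONE)
    for c in cs:
        if 20<cv2.contourArea(c)<800: print("brass",cv2.contourArea(c),cv2.fitEllipse(c)[0],cv2.boundingRect(c))
    cv2.imwrite(f"pics/{n}_z.png",cv2.resize(im[y0:y1,x0:x1],None,fx=3.3,fy=3.3,interpolation=cv2.INTER_CUBIC))
E
```

```text
scene plate 15988.0 [[322, 196], [416, 293], [316, 362], [226, 250]] ((321.5093078613281, 271.9925537109375), (154.73052978515625, 122.36556243896484), 51.12693405151367)
disc 2027.0 (293, 208, 53, 50) ((319.90606689453125, 232.35630798339844), (48.73485565185547, 53.87242889404297), 120.58403015136719)
[ 23  21 110]
[ 18  28 182]
brass 118.0 (280.0998840332031, 313.3466491699219) (270, 308, 24, 11)
brass 164.0 (255.83152770996094, 260.6842956542969) (249, 253, 15, 16)
brass 119.0 (319.13775634765625, 227.12069702148438) (312, 222, 15, 12)
top plate 12204.5 [[275, 174], [394, 206], [369, 301], [249, 269]] ((321.603759765625, 237.86099243164062), (125.41729736328125, 99.90868377685547), 14.931416511535645)
disc 1541.5 (321, 243, 45, 44) ((342.9803466796875, 264.35333251953125), (44.039485931396484, 44.58036804199219), 117.65193176269531)
[ 34  22 172]
[42 14 91]
brass 112.0 (342.9489440917969, 264.2147216796875) (337, 258, 13, 13)
brass 107.5 (366.1197814941406, 210.8802032470703) (360, 205, 13, 13)
brass 74.5 (305.497314453125, 172.29571533203125) (302, 165, 9, 17)
```

View pics/top_z.png

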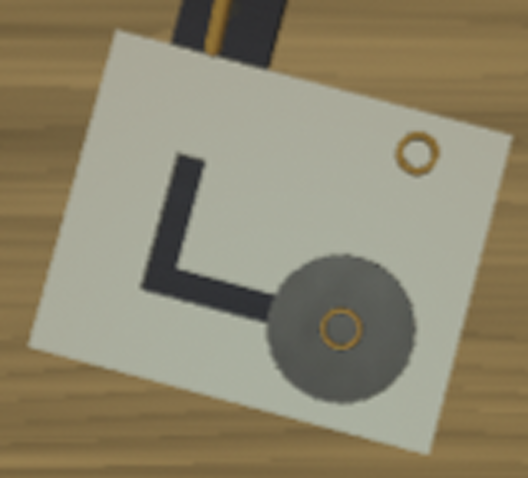

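The enlarged top view shows the dark L-slot clearly. Its corner is near (152,285) in the zoom and its far end near (190,157). The stand hides the start of the slot. Next I'll fit the plate frame.

```bash
cat > pl.py <<'E'
from h import *
P=np.array([[110,120],[110,-130],[-90,-130],[-90,120]])/1000.
# order: top image corners: UL=(+x,+y) UR=(+x,-y) LR LL
def fit(W):
    mp,mw=P.mean(0),W.mean(0);H=(P-mp).T@(W-mw);U,s,V=np.linalg.svd(H);R=V.T@np.diag([1,np.linalg.det(V.T@U.T)])@U.T
    return R,mw-R@mp
E
python3 - <<'E'
from pl import *
top=[[275,174.5],[394.5,206],[370,301.5],[249,269.5]]
sc=[[316,361],[226.5,250.5],[322,196.5],[416,293]]
for a,b in zip(sc,top): print("tri corner",tri(a,b))
for n,q in(("top",top),("scene",sc)):
    W=onplane(n,q,.024)[:,:2];R,t=fit(W)
    print(n,"sides",[round(np.linalg.norm(W[i]-W[i-1]),4) for i in range(4)],"yaw",np.degrees(np.arctan2(R[1,0],R[0,0])),"t",t,"res",np.linalg.norm(W-(P@R.T+t),axis=1).round(4))
    for nm,p in dict(start=(-.03,-.065),corner=(-.03,.055),end=(.04,.055)).items():
        w=R@p+t;print(nm,w.round(4),pix(n,[*w,.024]).round(1))
print("ring tri",tri((319.14,227.12),(342.95,264.21)))
w=onplane("top",[(342.98,264.3)],.050)[0];ws=onplane("scene",[(319.14,227.12)],.052)[0];print(w,ws)
W=onplane("top",top,.024)[:,:2];R,t=fit(W);print("shuttle plate fr",R.T@(w[:2]-t),R.T@(ws[:2]-t))
for nm,uv,z in(("collar",(366.1,210.9),.036),("jar",(424.5,225),.06),("tub",(224.5,207.5),.036)):
    x=onplane("top",[uv],z)[0];print(nm,x,R.T@(x[:2]-t))
d=np.load("pics/top0.npy");print(d[280,320],d[264,350],d[230,220])
E
```

```text
tri corner (array([0.68396704, 0.15466478, 0.01699706]), np.float64(0.0019546930720035346))
tri corner (array([ 0.62149629, -0.08717118,  0.01614505]), np.float64(0.00114278474605497))
tri corner (array([ 0.42904193, -0.03771588,  0.01688938]), np.float64(0.00022685807033133253))
tri corner (array([0.49155031, 0.20437066, 0.01443426]), np.float64(0.0023343443651148562))
top sides [np.float64(0.1973), np.float64(0.2482), np.float64(0.1968), np.float64(0.2486)] yaw -14.379396508186923 t [0.54721974 0.0663024 ] res [0.0016 0.0019 0.0017 0.0016]
start [0.502  0.0108] [[346.1 264.7]]
corner [0.5318 0.127 ] [[287.9 249.3]]
end [0.5996 0.1096] [[297.  215.5]]
scene sides [np.float64(0.1955), np.float64(0.2468), np.float64(0.1975), np.float64(0.2481)] yaw -14.665368289468072 t [0.5527539  0.06851966] res [0.0025 0.0023 0.0013 0.0027]
start [0.5073 0.0132] [[316.9 235.5]]
corner [0.5377 0.1293] [[362.1 284. ]]
end [0.6054 0.1116] [[326.8 306.8]]
ring tri (array([0.5035466 , 0.01660702, 0.04552369]), np.float64(0.002735135918782285))
[0.5025473 0.0178036 0.05     ] [0.50834115 0.01862287 0.052     ]
shuttle plate fr [-0.0312287  -0.05807347] [-0.02581982 -0.05584101]
collar [ 0.60847176 -0.02780368  0.036     ] [ 0.08270359 -0.07594655]
jar [ 0.57922473 -0.13831357  0.06      ] [ 0.081817  -0.1902577]
tub [0.61311893 0.25235106 0.036     ] [0.01763111 0.19658574]
0.964803 0.94481814 0.99777395
```

```bash
cat > go.py <<'E'
# usage: go.py px py z heading_deg(tool y, world rel plate)  -> remaining shift in tool axes
import sys
from h import *
from scipy.spatial.transform import Rotation as Ro
t=np.array([.550,.0674]);YAW=-14.5
import os,json
if os.path.exists("plate.json"): t,YAW=json.load(open("plate.json")); t=np.array(t)
R=Ro.from_euler("z",YAW,degrees=True).as_matrix()
s=arm.sense(); q=s["tcp_rot"]; T=Ro.from_quat(np.r_[q[1:],q[0]]).as_matrix(); p=s["ee_pos"]
pf=R[:2,:2].T@(p[:2]-t)
print("t",round(s["t"],2),"plate xy mm",(pf*1000).round(1),"z",(p[2]*1000).round(1),"F",(R.T@s["contact_force"]).round(1),"w",round(s["gripper_width"],2))
yh=np.degrees(np.arctan2(T[1,1],T[0,1]))-YAW
print("heading tooly rel plate",round(yh,1),"tilt",np.degrees(np.arccos(-T[2,2])).round(2),"q7",s["qpos"][6].round(2),"q1",s["qpos"][0].round(2))
if len(sys.argv)>4:
    a=[float(v) for v in sys.argv[1:]]
    w=np.r_[R[:2,:2]@(np.array(a[:2])/1000)+t,a[2]/1000]
    print("shift tool",(T.T@(w-p)).round(4))
    D=Ro.from_euler("z",a[3]+YAW,degrees=True).as_matrix()
    G=np.c_[np.cross(D[:,0],[0,0,-1]),D[:,0],[0,0,-1]]
    print("rotvec tool",Ro.from_matrix(T.T@G).as_rotvec().round(3))
E
python3 -m pendant '[[[0.5,-0.039,-0.0413,0,0,0,0],[0.5,-0.039,-0.0413,0,0,0,0],[0.5,-0.039,-0.0413,0,0,0,0],[0.5,-0.039,-0.0413,0,0,0,0],[0.5,-0.039,-0.0413,0,0,0,0],[0.5,-0.039,-0.0413,0,0,0,0],[0.5,-0.039,-0.0413,0,0,0,0],[0.5,-0.039,-0.0413,0,0,0,0],[0.5,-0.039,-0.0413,0,0,0,0],[0.5,-0.039,-0.0413,0,0,0,0],[0.5,-0.039,-0.0413,0,0,0,0],[0.5,-0.039,-0.0413,0,0,0,0]]]'
python3 go.py -30 -125 160 0
```

```text
t: 1.6
ee_pos: [0.4954, -0.0625, 0.2283]
tcp_rot: [-0.001, 0.2, 0.98, -0.001]
contact_force: [0.9, 0.5, 0.3]
gripper_width: 0.504
t 1.6 plate xy mm [ -20.4 -139.4] z 228.3 F [0.8 0.7 0.3] w 0.5
heading tooly rel plate 81.5 tilt 0.17 q7 1.33 q1 -0.29
shift tool [0.0116 0.013  0.0683]
rotvec tool [-3.000e-03  1.000e-03  1.422e+00]
```

```bash
python3 -m pendant '[[[0.5,0,0,0,0,0,0.178],[0.5,0,0,0,0,0,0.178],[0.5,0,0,0,0,0,0.178],[0.5,0,0,0,0,0,0.178],[0.5,0,0,0,0,0,0.178],[0.5,0,0,0,0,0,0.178],[0.5,0,0,0,0,0,0.178],[0.5,0,0,0,0,0,0.178]]]'
python3 go.py -30 -125 120 0
python3 - <<'E'
from h import *
for n in("scene","top"):
    p,d=arm.snapshot(n); cv2.imwrite(f"pics/{n}1.png",p[...,::-1])
E
```

```text
t: 2.6
ee_pos: [0.4937, -0.0693, 0.2261]
tcp_rot: [-0.0, 0.808, 0.589, -0.004]
contact_force: [0.3, -0.1, 0.1]
gripper_width: 0.498
t 2.6 plate xy mm [ -20.3 -146.4] z 226.1 F [0.3 0.  0.1] w 0.5
heading tooly rel plate -3.3 tilt 0.47 q7 -0.07 q1 -0.48
shift tool [ 0.0215 -0.0103  0.1061]
rotvec tool [-0.005  0.006 -0.058]
```

View pics/scene1.png

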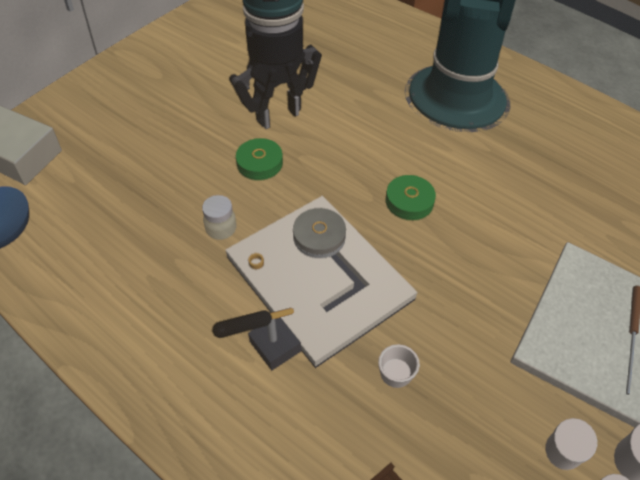

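View pics/top1.png

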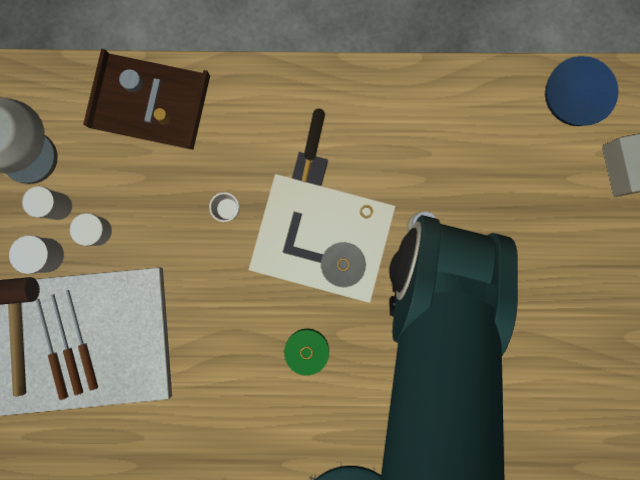

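The scene view shows the fingertips at about (266,123) and (296,112), raised clear of the plate. In the top view the arm covers the jar. I'll use the fingertips to check the camera against the robot.

```bash
python3 - <<'E'
from h import *
from scipy.spatial.transform import Rotation as Ro
s=arm.sense();q=s["tcp_rot"];T=Ro.from_quat(np.r_[q[1:],q[0]]).as_matrix();p=s["ee_pos"]
for dz in(0,-.006): print(pix("scene",[p+T@[0,y,dz] for y in(-.028,0,.028)]).round(1))
im=cv2.imread("pics/scene1.png");cv2.imwrite("pics/z1.png",cv2.resize(im[60:140,220:340],None,fx=5,fy=5))
E
```

```text
[[296.  112.2]
 [280.  119.2]
 [263.8 126.3]]
[[295.9 109.2]
 [279.9 116.1]
 [263.5 123.3]]
```

View pics/z1.png

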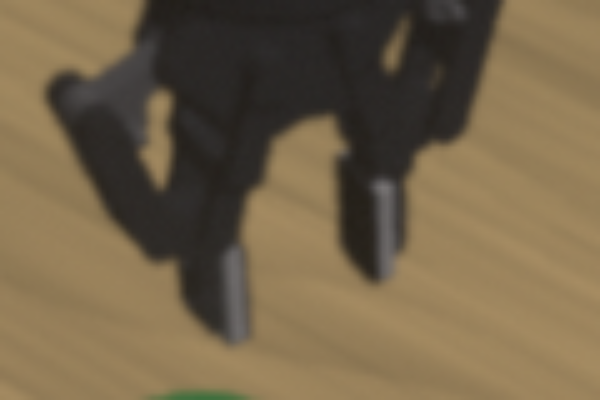

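```bash
python3 -m pendant '[[[0.5,0.011,-0.005,0.02,-0.005,0.006,-0.05],[0.5,0.011,-0.005,0.03,0,0,-0.008],[0.5,0,0,0.03,0,0,0],[0.5,0,0,0.02,0,0,0],[0.5,0,0,0,0,0,0]]]'
python3 go.py -30 -125 60 0
```

```text
t: 3.32
ee_pos: [0.4901, -0.044, 0.1234]
tcp_rot: [-0.0, 0.782, 0.623, 0.0]
contact_force: [-0.0, -0.6, 0.9]
gripper_width: 0.499
t 3.33 plate xy mm [ -30.1 -122.8] z 123.4 F [ 0.1 -0.6  0.9] w 0.5
heading tooly rel plate 1.6 tilt 0.05 q7 0.08 q1 -0.43
shift tool [-0.0023  0.0001  0.0634]
rotvec tool [ 0.    -0.001  0.029]
```

```bash
python3 -m pendant '[[[0.5,-0.002,0,0.02,0,0,0.029],[0.5,0,0,0.02,0,0,0],[0.5,0,0,0.02,0,0,0],[0.5,0,0,0,0,0,0]]]'
python3 go.py -30 -125 30 0
python3 - <<'E'
from h import *
for n in("scene","top"):
    p,d=arm.snapshot(n); cv2.imwrite(f"pics/{n}2.png",p[...,::-1])
    p=p[150:370,190:440] if n=="scene" else p[160:320,230:440]
    cv2.imwrite(f"pics/{n}2z.png",cv2.resize(p[...,::-1],None,fx=2.7,fy=2.7))
E
```

```text
t: 3.82
ee_pos: [0.4928, -0.0459, 0.0655]
tcp_rot: [0.001, 0.788, 0.615, 0.003]
contact_force: [0.4, -0.1, 0.3]
gripper_width: 0.502
t 3.83 plate xy mm [ -27. -124.] z 65.5 F [0.4 0.  0.3] w 0.5
heading tooly rel plate 0.4 tilt 0.38 q7 0.15 q1 -0.37
shift tool [-0.0011 -0.0032  0.0355]
rotvec tool [ 0.006 -0.004  0.008]
```

View pics/scene2z.png

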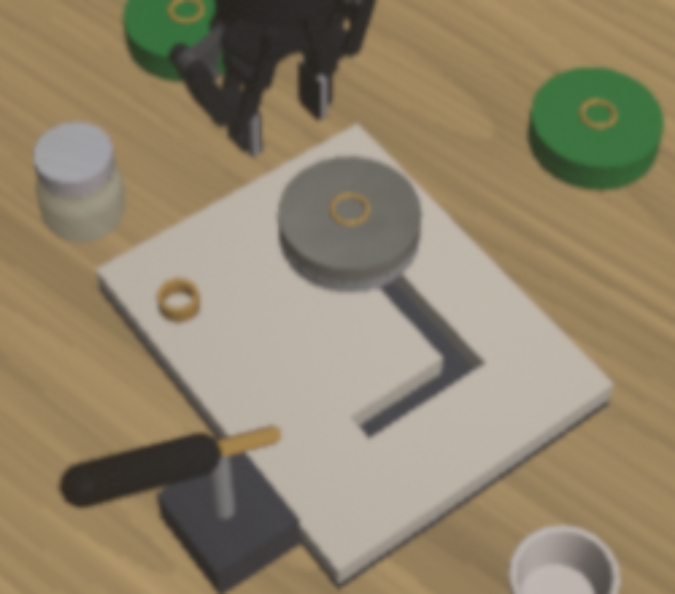

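The enlarged scene view shows the fingertips at about (255,150) and (322,110), just behind the stand's rim and well clear of the jar at (80,180). I'll lower them.

```bash
python3 -m pendant '[[[0.5,-0.001,-0.003,0.016,0.006,-0.004,0.008],[0.5,0,0,0.014,0,0,0],[0.5,0,0,0.004,0,0,0],[0.5,0,0,0,0,0,0]]]'
python3 go.py -30 -115 30 0
```

```text
t: 4.42
ee_pos: [0.492, -0.046, 0.0319]
tcp_rot: [0.001, 0.791, 0.612, 0.002]
contact_force: [0.3, -0.1, -0.2]
gripper_width: 0.497
t 4.42 plate xy mm [ -27.8 -124.4] z 31.9 F [ 0.3 -0.  -0.2] w 0.5
heading tooly rel plate -0.0 tilt 0.26 q7 0.18 q1 -0.33
shift tool [ 0.0094 -0.0023  0.0019]
rotvec tool [ 0.004 -0.001 -0.   ]
```

```bash
python3 -m pendant '[[[0.5,0.006,-0.002,0.002,0.004,0,0],[0.5,0.008,0,0,0,0,0],[0.5,0.008,0,0,0,0,0],[0.5,0.008,0,0,0,0,0]]]'
python3 go.py -30 -75 30 0
python3 - <<'E'
from h import *
p,d=arm.snapshot("scene");p=p[150:370,190:440]
cv2.imwrite("pics/scene3z.png",cv2.resize(p[...,::-1],None,fx=2.7,fy=2.7))
E
```

```text
t: 4.92
ee_pos: [0.498, -0.0152, 0.0302]
tcp_rot: [-0.0, 0.791, 0.612, 0.001]
contact_force: [-0.3, -1.5, -0.9]
gripper_width: 0.502
t 4.92 plate xy mm [-29.7 -93. ] z 30.2 F [ 0.1 -1.5 -0.9] w 0.5
heading tooly rel plate -0.1 tilt 0.06 q7 0.12 q1 -0.39
shift tool [ 0.018  -0.0003  0.0002]
rotvec tool [ 0.001 -0.001 -0.001]
```

View pics/scene3z.png

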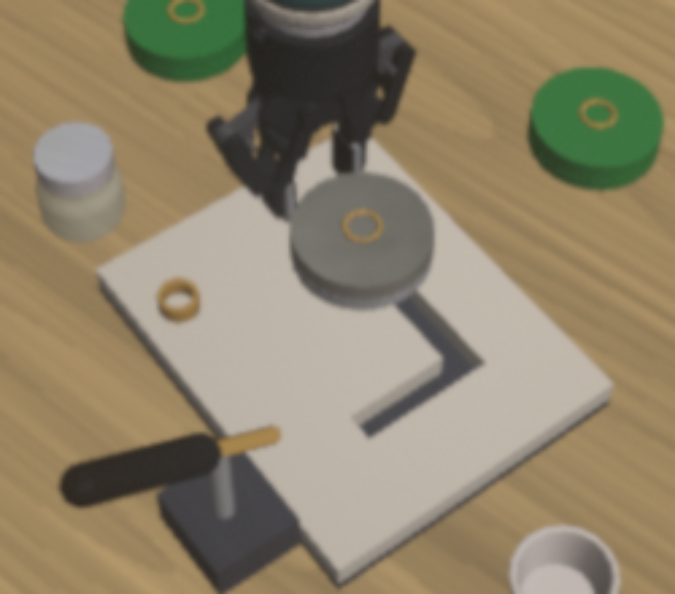

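The scene view shows both fingers cradling the rim. The ring has moved from (350,210) to (362,226) in the zoom, and the stand is flat with its pin in the slot.

```bash
python3 -m pendant '[[[0.5,0.008,0,0,0,0,0],[0.5,0.009,0,0,0,0,0],[0.5,0.009,0,0,0,0,0],[0.5,0.009,0,0,0,0,0],[0.5,0.009,0,0,0,0,0],[0.5,0.008,0,0,0,0,0]]]'
python3 go.py -30 0 30 0
cat > ring.py <<'E'
import sys,json
from h import *
from scipy.spatial.transform import Rotation as Ro
k=sys.argv[1]
for n,t,yaw,box,z in(("top",[.5472,.0663],-14.4,(240,165,400,310),.05),("scene",[.5528,.0685],-14.6,(285,190,430,370),.05)):
    p,d=arm.snapshot(n);im=p[...,::-1].copy();hsv=cv2.cvtColor(im,cv2.COLOR_BGR2HSV)
    cv2.imwrite(f"pics/{n}{k}.png",im)
    x0,y0,x1,y1=box
    cv2.imwrite(f"pics/{n}{k}z.png",cv2.resize(im[150:370,190:440],None,fx=2.7,fy=2.7))
    m=((hsv[...,0]>8)&(hsv[...,0]<28)&(hsv[...,1]>90)).astype(np.uint8);r=np.zeros_like(m);r[y0:y1,x0:x1]=1
    R=Ro.from_euler("z",yaw,degrees=True).as_matrix()[:2,:2]
    for c in cv2.findContours(m*r,cv2.RETR_EXTERNAL,cv2.CHAIN_APPROX_NONE)[0]:
        if 50<cv2.contourArea(c)<300:
            e=cv2.fitEllipse(c)[0];w=onplane(n,[e],z)[0]
            print(n,np.round(e,1),"plate mm",(R.T@(w[:2]-t)*1000).round(1))
E
python3 ring.py 4
```

```text
t: 5.72
ee_pos: [0.512, 0.0397, 0.0302]
tcp_rot: [-0.0, 0.791, 0.612, 0.001]
contact_force: [-0.2, -1.8, -0.9]
gripper_width: 0.502
t 5.72 plate xy mm [-29.8 -36.3] z 30.2 F [ 0.3 -1.8 -0.9] w 0.5
heading tooly rel plate 0.0 tilt 0.08 q7 0.02 q1 -0.5
shift tool [ 0.0363 -0.0001  0.0002]
rotvec tool [ 0.001 -0.001  0.   ]
top [366.1 210.9] plate mm [ 80.9 -75.3]
top [305.5 172.3] plate mm [124.   58.6]
scene [346.2 256.7] plate mm [-30.2  12.2]
```

View pics/scene4z.png

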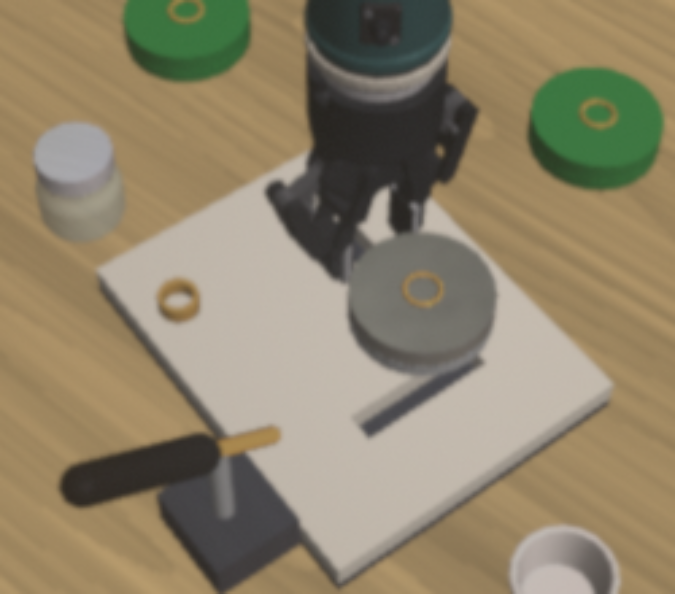

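The stand reads y ≈ 12 mm, about 48 mm ahead of the TCP, so there are roughly 43 mm left to the corner. The last few millimetres will be in small steps while I watch the force.

```bash
python3 -m pendant '[[[0.5,0.009,0,0,0,0,0],[0.5,0.009,0,0,0,0,0],[0.5,0.009,0,0,0,0,0],[0.5,0.008,0,0,0,0,0],[0.5,0.003,0,0,0,0,0]]]'
python3 go.py -30 7 30 0; python3 ring.py 5
```

```text
t: 6.45
ee_pos: [0.5222, 0.0793, 0.0303]
tcp_rot: [-0.0, 0.79, 0.613, 0.001]
contact_force: [-1.2, -0.6, 0.0]
gripper_width: 0.503
t 6.45 plate xy mm [-29.9   4.5] z 30.3 F [-1.  -0.9  0. ] w 0.5
heading tooly rel plate 0.1 tilt 0.09 q7 -0.06 q1 -0.57
shift tool [ 0.0025 -0.0001  0.0003]
rotvec tool [ 0.001 -0.002  0.001]
top [366.1 210.9] plate mm [ 80.9 -75.3]
top [305.5 172.3] plate mm [124.   58.6]
scene [362.  273.2] plate mm [-30.5  51.4]
```

```bash
python3 -m pendant '[[[0.5,0.002,0,0,0,0,0],[0.5,0.001,0,0,0,0,0]]]'; python3 -m pendant '[[[0.5,0.002,0,0,0,0,0],[0.5,0,0,0,0,0,0]]]'
python3 go.py -30 7 30 0; python3 ring.py 6
```

```text
t: 6.8
ee_pos: [0.5228, 0.0815, 0.0303]
tcp_rot: [-0.0, 0.791, 0.612, 0.001]
contact_force: [-0.6, -2.0, 0.6]
gripper_width: 0.499
t: 7.05
ee_pos: [0.5231, 0.0828, 0.0303]
tcp_rot: [-0.0, 0.791, 0.612, 0.0]
contact_force: [-0.5, -1.6, -0.7]
gripper_width: 0.505
t 7.05 plate xy mm [-29.9   8.2] z 30.3 F [-0.1 -1.7 -0.7] w 0.5
heading tooly rel plate -0.0 tilt 0.04 q7 -0.06 q1 -0.57
shift tool [-0.0012 -0.0001  0.0003]
rotvec tool [ 0.    -0.001 -0.001]
top [366.1 210.9] plate mm [ 80.9 -75.3]
top [305.5 172.3] plate mm [124.   58.6]
scene [363.4 274.8] plate mm [-30.3  55.1]
```

```bash
python3 -m pendant '[[[0.5,0.002,0,0,0,0,0],[0.5,0,0,0,0,0,0]]]'; python3 -m pendant '[[[0.5,0.002,0,0,0,0,0],[0.5,0,0,0,0,0,0]]]'
python3 go.py -30 7 30 0; python3 ring.py 7
```

```text
t: 7.4
ee_pos: [0.5232, 0.0828, 0.0303]
tcp_rot: [0.0, 0.791, 0.611, -0.001]
contact_force: [0.3, -1.7, 1.5]
gripper_width: 0.499
t: 7.65
ee_pos: [0.5232, 0.0828, 0.0303]
tcp_rot: [0.001, 0.792, 0.611, -0.002]
contact_force: [-1.0, -1.2, 0.7]
gripper_width: 0.505
t 7.65 plate xy mm [-29.9   8.2] z 30.3 F [-0.6 -1.4  0.7] w 0.51
heading tooly rel plate -0.2 tilt 0.22 q7 -0.07 q1 -0.58
shift tool [-0.0012 -0.0001  0.0003]
rotvec tool [-0.001  0.004 -0.003]
top [366.1 210.9] plate mm [ 80.9 -75.3]
top [305.5 172.3] plate mm [124.   58.6]
scene [363.3 274.9] plate mm [-30.1  55.1]
```

View pics/scene7z.png

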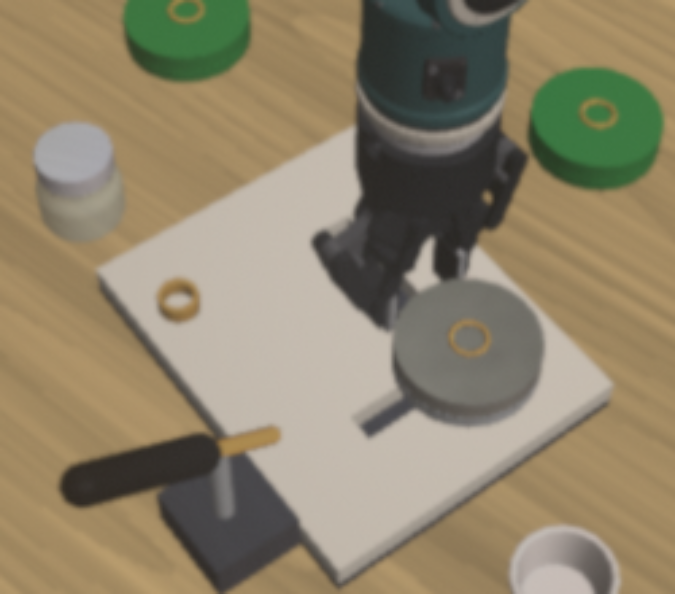

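The force has stalled the TCP at y=8.2, so the pin is against the corner's outer wall. The view shows the ring at (469,338), over the corner. I'll back off, lift, turn 90° and come round to the -x side.

```bash
python3 -m pendant '[[[0.5,-0.012,0,0,0,0,0],[0.5,-0.015,0,0,0,0,0],[0.5,0,0,-0.04,0,0,0],[0.5,0,0,-0.04,0,0,0],[0.5,0,0,0,0,0,0.175],[0.5,0,0,0,0,0,0.175],[0.5,0,0,0,0,0,0.175],[0.5,0,0,0,0,0,0.175],[0.5,0,0,0,0,0,0.175],[0.5,0,0,0,0,0,0.175],[0.5,0,0,0,0,0,0.175],[0.5,0,0,0,0,0,0.175]]]'
python3 go.py -98 55 100 -90
```

```text
t: 9.25
ee_pos: [0.5156, 0.0517, 0.1138]
tcp_rot: [-0.003, 0.998, -0.068, 0.001]
contact_force: [0.1, 0.2, -0.5]
gripper_width: 0.495
t 9.25 plate xy mm [-29.4 -23.8] z 113.8 F [ 0.   0.2 -0.5] w 0.5
heading tooly rel plate -83.3 tilt 0.43 q7 -1.29 q1 -0.87
shift tool [-0.0591 -0.0861  0.0142]
rotvec tool [-0.007 -0.002  0.116]
```

```bash
python3 -m pendant '[[[0.5,0,0,0,-0.007,0,0.116],[0.5,-0.02,-0.02,0,0,0,0],[0.5,-0.02,-0.02,0,0,0,0],[0.5,-0.02,-0.02,0,0,0,0],[0.5,-0.004,-0.02,0.01,0,0,0],[0.5,0,0,0,0,0,0]]]'
python3 go.py -98 55 60 -90
```

```text
t: 10.0
ee_pos: [0.474, 0.1452, 0.1029]
tcp_rot: [-0.001, 0.991, -0.131, 0.002]
contact_force: [0.0, -0.1, 0.5]
gripper_width: 0.5
t 10.0 plate xy mm [-93.1  56.3] z 102.9 F [ 0.1 -0.1  0.5] w 0.5
heading tooly rel plate -90.6 tilt 0.26 q7 -1.57 q1 -1.12
shift tool [-0.0051  0.0014  0.0429]
rotvec tool [-0.003 -0.004 -0.01 ]
```

```bash
python3 -m pendant '[[[0.5,-0.006,0.0014,0.015,-0.003,-0.004,-0.01],[0.5,0,0,0.02,0,0,0],[0.5,0,0,0.008,0,0,0],[0.5,0,0,0,0,0,0]]]'
python3 go.py -98 55 31 -90; python3 ring.py 8
```

```text
t: 10.5
ee_pos: [0.4682, 0.1412, 0.0568]
tcp_rot: [0.001, 0.992, -0.128, -0.0]
contact_force: [-0.3, 1.4, -0.2]
gripper_width: 0.501
t 10.5 plate xy mm [-97.7  50.9] z 56.8 F [-0.7  1.3 -0.2] w 0.5
heading tooly rel plate -90.2 tilt 0.16 q7 -1.49 q1 -1.04
shift tool [-0.0003 -0.0041  0.0258]
rotvec tool [ 0.003  0.001 -0.004]
top [285.3 248. ] plate mm [-29.3  58.2]
top [366.1 210.9] plate mm [ 80.9 -75.3]
top [305.5 172.3] plate mm [124.   58.6]
scene [363.4 274.8] plate mm [-30.3  55.1]
```

View pics/scene8z.png

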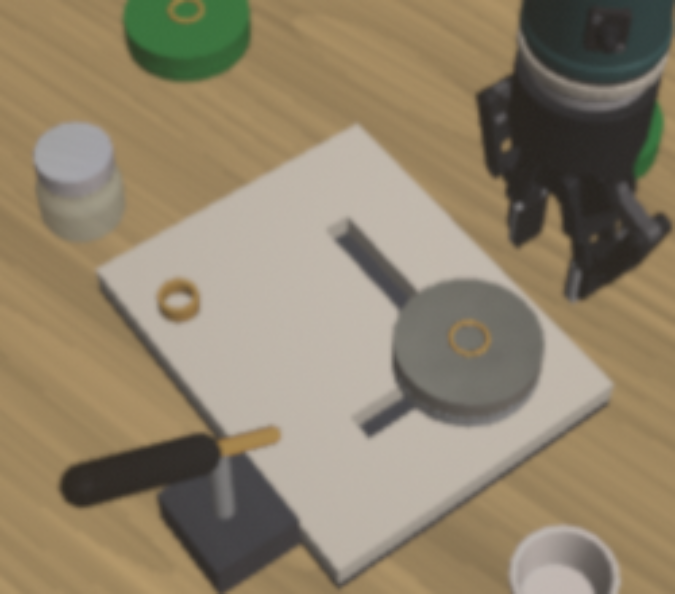

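The stand is at the corner, at (-30, about 56). The fingers wait off its -x side at (525,240) and (575,295) in the zoom, with clear space below them. I'll lower them and push along +x.

```bash
python3 -m pendant '[[[0.5,-0.001,-0.005,0.013,0.003,0,0],[0.5,0,0,0.012,0,0,0],[0.5,0,0,0,0,0,0]]]'
python3 go.py -85 56 31 -90
```

```text
t: 10.98
ee_pos: [0.4694, 0.1476, 0.0314]
tcp_rot: [-0.001, 0.992, -0.128, 0.001]
contact_force: [1.4, -0.3, 1.0]
gripper_width: 0.502
t 10.97 plate xy mm [-98.1  57.5] z 31.4 F [1.4 0.  1. ] w 0.5
heading tooly rel plate -90.2 tilt 0.17 q7 -1.45 q1 -1.01
shift tool [0.0131 0.0015 0.0004]
rotvec tool [-0.003 -0.001 -0.003]
```

```bash
python3 -m pendant '[[[0.5,0.008,0.0015,0.001,-0.003,0,0],[0.5,0.009,0,0,0,0,0],[0.5,0.009,0,0,0,0,0],[0.5,0.009,0,0,0,0,0],[0.5,0.009,0,0,0,0,0],[0.5,0,0,0,0,0,0]]]'
python3 go.py -8 55 30 -90; python3 ring.py 9
```

```text
t: 11.72
ee_pos: [0.5149, 0.1339, 0.0306]
tcp_rot: [0.0, 0.992, -0.128, 0.001]
contact_force: [-0.9, -0.6, -0.8]
gripper_width: 0.502
t 11.72 plate xy mm [-50.6  55.6] z 30.6 F [-0.7 -0.8 -0.8] w 0.5
heading tooly rel plate -90.2 tilt 0.08 q7 -1.43 q1 -0.93
shift tool [0.0426 0.0005 0.0007]
rotvec tool [ 0.001 -0.001 -0.003]
top [366.1 210.9] plate mm [ 80.9 -75.3]
top [305.5 172.3] plate mm [124.   58.6]
scene [348.  283.4] plate mm [-1.4 53.3]
```

View pics/scene9z.png

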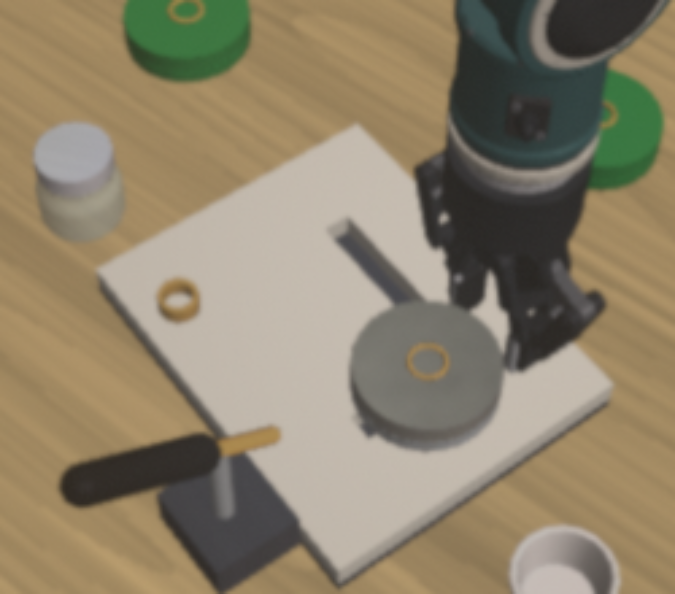

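The stand has entered the short leg and reads x ≈ -1.4, with the ring at (428,362) in the zoom. It needs about 42 mm more.

```bash
python3 -m pendant '[[[0.5,0.008,0,0,0,0,0],[0.5,0.009,0,0,0,0,0],[0.5,0.009,0,0,0,0,0],[0.5,0.007,0,0,0,0,0],[0.5,0.002,0,0,0,0,0]]]'
python3 -m pendant '[[[0.5,0.002,0,0,0,0,0],[0.5,0.002,0,0,0,0,0]]]'
python3 -m pendant '[[[0.5,0.003,0,0,0,0,0],[0.5,0,0,0,0,0,0]]]'
python3 go.py -8 55 30 -90; python3 ring.py 10
```

```text
t: 12.45
ee_pos: [0.5489, 0.1254, 0.0302]
tcp_rot: [0.0, 0.992, -0.127, -0.001]
contact_force: [-1.7, 0.8, 0.7]
gripper_width: 0.501
t: 12.7
ee_pos: [0.5525, 0.1244, 0.0302]
tcp_rot: [-0.0, 0.992, -0.127, -0.002]
contact_force: [-2.2, 1.1, 1.3]
gripper_width: 0.494
t: 12.95
ee_pos: [0.5549, 0.1239, 0.0301]
tcp_rot: [-0.0, 0.992, -0.127, -0.002]
contact_force: [-3.0, 1.2, 2.6]
gripper_width: 0.504
t 12.95 plate xy mm [-9.4 55.9] z 30.1 F [-3.2  0.4  2.6] w 0.5
heading tooly rel plate -90.1 tilt 0.28 q7 -1.42 q1 -0.87
shift tool [0.0014 0.0009 0.0001]
rotvec tool [ 0.     0.005 -0.001]
top [366.1 210.9] plate mm [ 80.9 -75.3]
top [305.5 172.3] plate mm [124.   58.6]
scene [327. 297.] plate mm [39.2 53.5]
```

```bash
python3 -m pendant '[[[0.5,0.003,0,0,0,0,0],[0.5,0,0,0,0,0,0]]]'
python3 -m pendant '[[[0.5,0.003,0,0,0,0,0],[0.5,0.002,0,0,0,0,0]]]'
python3 go.py -8 55 30 -90; python3 ring.py 11
```

```text
t: 13.3
ee_pos: [0.5549, 0.1239, 0.0298]
tcp_rot: [-0.001, 0.992, -0.127, -0.006]
contact_force: [-1.7, 0.0, 2.8]
gripper_width: 0.499
t: 13.55
ee_pos: [0.5551, 0.1238, 0.0292]
tcp_rot: [-0.002, 0.992, -0.126, -0.011]
contact_force: [-8.9, 1.6, 7.5]
gripper_width: 0.497
t 13.55 plate xy mm [-9.2 55.9] z 29.2 F [-9.  -0.6  7.5] w 0.5
heading tooly rel plate -90.0 tilt 1.29 q7 -1.42 q1 -0.86
shift tool [ 0.0012  0.0009 -0.0008]
rotvec tool [-0.     0.023  0.   ]
top [366.1 210.9] plate mm [ 80.9 -75.3]
top [305.5 172.3] plate mm [124.   58.6]
scene [326.9 297.1] plate mm [39.3 53.5]
```

The TCP has stalled with 9 N against it, so the pin is at the closed end. I'll withdraw straight back, then lift.

```bash
python3 -m pendant '[[[0.5,-0.008,0,0,0,0,0],[0.5,-0.012,0,0,0,0.02,0],[0.5,-0.015,0,0,0,0,0],[0.5,-0.015,0,0,0,0,0],[0.5,-0.01,0,-0.03,0,0,0],[0.5,-0.02,0,-0.04,0,0,0],[0.5,-0.03,0,-0.04,0,0,0],[0.5,-0.02,0,-0.02,0,0,0],[0.5,0,0,0,0,0,0],[0.5,0,0,0,0,0,0]]]'
python3 go.py; python3 ring.py 12
python3 - <<'E'
import cv2,numpy as np
a=cv2.imread("pics/top0.png");b=cv2.imread("pics/top12.png")
for r in((195,235,205,245),(205,245,405,445),(203,220,358,376)): print(np.abs(a[r[0]:r[1],r[2]:r[3]].astype(int)-b[r[0]:r[1],r[2]:r[3]]).max())
E
```

```text
t: 14.9
ee_pos: [0.4261, 0.1579, 0.1616]
tcp_rot: [-0.001, 0.992, -0.126, 0.003]
contact_force: [1.1, 0.5, 0.3]
gripper_width: 0.5
t 14.9 plate xy mm [-142.7   56.6] z 161.6 F [0.9 0.8 0.3] w 0.5
heading tooly rel plate -90.0 tilt 0.33 q7 -1.74 q1 -1.36
top [295.4 213.7] plate mm [40.4 56.5]
top [366.1 210.9] plate mm [ 80.9 -75.3]
top [305.5 172.3] plate mm [124.   58.6]
scene [327. 297.] plate mm [39.2 53.5]
16
15
16
```

View pics/scene12z.png

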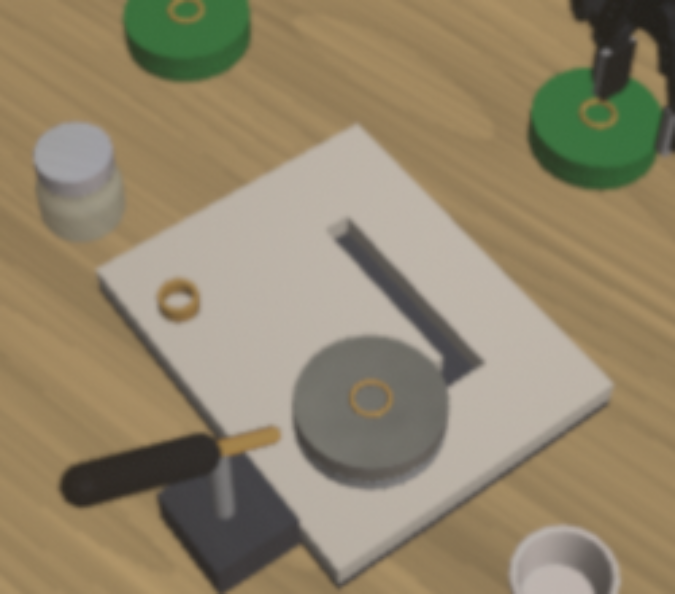

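View pics/top12z.png

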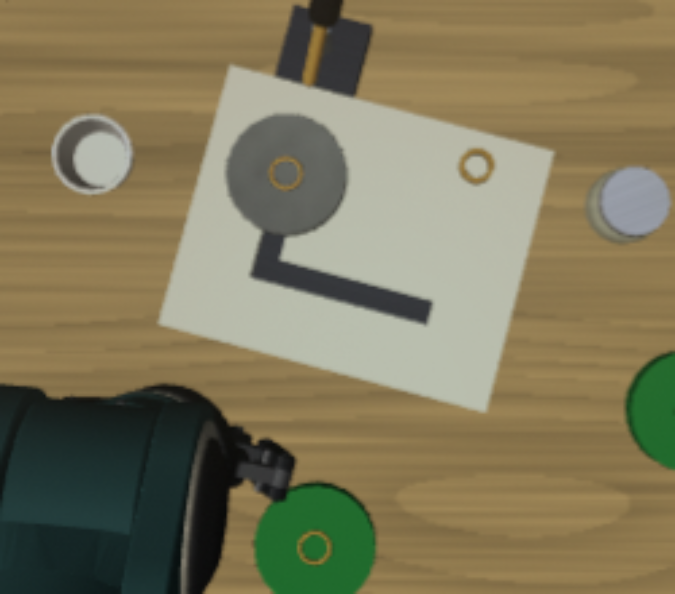

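Both views show the stand flat at the short leg's far end, with the ring at (371,398) in the scene zoom and (286,173) in the top zoom. The jar, tub and collar look untouched, and the hand is up and clear. I'll hand the job in.

```bash
python3 -c "
from station import arm
print(arm.finish_job(), arm.sense()['t'])"
```

```text
the job is handed in; nothing more can be done
the job is handed in; nothing more can be done
```

The stand is home at the far end of the short leg, and I handed the job in at about 15 s on the robot's clock, well under 42 s. I pushed it with half-open fingertips up the long leg until the pin stalled at the corner. I then turned the hand 90° and pushed along the short leg until it stalled against the end wall at about 9 N, and withdrew.

- **Stand position:** with the hand away, the stand's ring measured (40.4, 56.5) mm from the top camera and (39.2, 53.5) mm from the scene camera. Fully home is (40, 55), so both are within 2 mm. The stand looked flat in both views.
- **Jar, tub and collar:** the top pictures from before and after match there, apart from small pixel differences.
- **Disagreement:** the two cameras placed the plate about 5–6 mm apart, and triangulated heights read about 7 mm low. I used the average of the two plate fits, and the stalls at the corner and end wall agreed with it to about 1 mm.

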